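# Lower the display-case flap to the red pointer and hold it

## Robot

A 6-joint arm with a two-finger parallel gripper is mounted at the origin on the work surface. World frame = base frame: x ahead of the robot, y to its left, z up, the work surface at z = 0. Lengths are in m, angles in rad, forces in N, time in s.
With the tool pointing down it reaches from about 0.35 to 0.85 m from the base axis. Payload 8.1 kg.
Tool frame: the origin (TCP) lies midway between the tips of the shut fingers; the grasp point (between the pads) lies 19 mm behind it; z points along the fingers, y is the direction in which the jaws open and shut (so a half turn about z gives the same grasp; the last joint's range is limited). The gripper opens to 93 mm and grips with 3 to 60 N. Pads are 15 mm wide; open, the fingers measure 128 mm over their backs; the gripper's body (75 mm by 188 mm) begins 65 mm behind the grasp point.
Start: joints at [-1.394, 0.13, 1.488, -0, 1.523, -0.085], TCP at [0.155, -0.58, 0.219] pointing down, gripper open.
Joint ranges: [-2.96, 2.96], [-0.89, 2.26], [0.02, 2.5], [-1.34, 4.48], [0, 2.73], [-2.66, 2.66]. Speed limits (rad/s): [2.39, 2.39, 2.79, 3.14, 3.14, 3.14].

## Interface

Orientations are given as a rotation vector (axis times angle).
In Python, from plant import monitor, eyes, ticket gives the robot as it stands.
- The arm moves only by the tool send_rows, never from a script. Its argument "motion" is a list of rows, each a list of 2 entries, a list of its own where there are three numbers: the shift along the tool's x, y, z in m, then the turn about the tool's z in degrees. In form: [[[dx, dy, dz], twist], ...]. A call has 1 to 12 rows; each row is the pose to reach, as a shift and turn from the pose commanded when the call began, along the tool's axes at that moment; what a row does not reach only later rows make up. A row lasts 1/8 s, in which the tool goes at most 62.5 mm and 10.7 degrees, less where a joint would pass 70% of its speed; a pose out of reach is approached as far as the arm can. A call with a gripper value outside its range is refused whole. "jaw" is the finger opening in m, from 0 to 0.093, set as the call begins (left out, the last holds). The fingers move at their own pace and stop on an object; "squeeze" is the grip in N (left out, the last holds). Time passes only in rows, so rows that repeat a pose let the fingers close. It gives the time, the measured TCP pose, the force and the opening at its end, in the units of the state.
- monitor.read_state(): the state, without advancing time (a new reading comes with each control period).
- eyes.read_camera(name): name is "side" or "top"; returns the picture (420x560x3 uint8, red, green, blue); there is no depth.
- eyes.camera_model(name): a dict with "mtx" (3x3 intrinsics, pixels), "cam_to_world" (4x4, takes a point from camera to world coordinates). Camera axes: x right, y down, z forward; pixel columns grow to the right and rows downward; lengths in m; the calibration is good to about 2 mm. A picture is of the moment at which its call begins. camera_model takes no time and is no camera call.
- ticket.close_job(): hands the job in, once; it reports no verdict.
The state is a dict: "t": time; "q": joint angles; "dq": joint speeds; "joint_torque": joint torques, N m; "tool_pos": TCP position; "orientation": TCP orientation; "force": force on the tool from outside, world axes, zero at the start; "wrist_torque": the same for the moment, N m; "opening": finger opening in m.
Only numpy, scipy, OpenCV 4.12 (cv2) and the standard library are available. Lean on these libraries where they do the work, as an engineer would, in place of code of your own. Each camera call takes 0.05 s, during which the arm holds its last target.

## Task

The steel drop flap of the little display case is blocked by a green slip standing in two slotted brass posts. Leaving the flap shut meanwhile, draw the slip straight up out of the posts by its yellow edge and stand it midway along the slot of the white wooden rack; then swing the flap down by its brass bar until the bar is level with the red pointer, and hold it there against its weight: finish while still holding it, do not let go. Do not let the flap drop open, push the pointer or disturb the other things on the shelf.

Things in the scene. Friction and masses are not known exactly. Their poses are not given: they have to be found in the camera images.
- case: Dark wooden display case, fixed. Origin: its centre at shelf height; x from its front (flap side, -x) to its back, y along its width, z up. Base board 12 mm thick, x -130 to +75 mm, 230 mm wide; cabinet x -35 to +78, 156 wide, top at z = 138 mm. Flap hinge line along y at x = -55, z = 18 mm. White angle scale and red pointer at its +y side, y 92 to 112 mm.
- posts (a point): Midpoint between the two brass posts, on their slot floor (case x = -105, y = 0, z = 12 mm). Posts at case y = +/-75 mm, top at z = 70 mm, with facing slots 9 mm wide; inner faces 128 mm apart.
- slip: Loose green plate 6 mm thick (x), 150 wide (y), 118 tall (z), about 0.12 kg; its top 14 mm is a yellow edge 9 mm thick to grip. Origin: centre of its underside. Starts upright in the posts, axes parallel to the case's; must rise over 60 mm to clear them. In place, it stops the flap at about 0.5 rad.
- rack: Fixed white wooden rack 50 x 140 mm, left or right of the case. Origin: centre of its underside, z up. One slot along its y, open at ends and top, 14 mm wide (x -7 to +7 mm), walls 130 mm long; slot floor at z = 12 mm, wall tops at z = 45 mm. The slip may stand either way round and leans a little when released.
- flap (a joint): Flap opening, rad: 0 = shut, leaning back 0.1 rad past upright (stays shut by itself); grows as its top swings out to the case's -x and down; stop at 1.5. Above 0.1 it falls open if not held; hinge nearly frictionless. Steel plate 120 mm wide, 6 thick, about 0.4 kg, reaching 125 mm from the hinge line.
- flap_bar (a point): Middle of the flap's brass bar: 10 mm thick, parallel to the hinge line, 165 mm from it and 40 mm beyond the plate's edge, on two 8 mm rods at y = +/-45 mm (82 mm clear between). It can turn between gripping fingers. At flap value q: case x = -55 - 165 sin(q - 0.1), y = 0, z = 18 + 165 cos(q - 0.1) mm.
- flap_index (a point): Point on the bar's axis at case y = 98 mm, 8 mm beyond the bar's long +y end: it meets the pointer tip when the flap is at the marked angle.
- pointer (a joint): Angle of the red pointer, rad, same axis, zero and direction as the flap joint; it is the flap value to reach. It is stiff and stays where it is (between 0.65 and 1.1).
- pointer_tip (a point): Centre of the 14 mm red ball at the pointer's end, 165 mm from the hinge line, case y = 98 mm.
- dish: Blue enamel dish of oxblood marbles, 110 mm across, 28 mm high, origin under its centre. Leave alone.
- jar: Green glass jar with tin lid, 64 mm across, 95 mm high, origin under its centre. Leave alone.
- saucer: White porcelain saucer, 130 mm across, 18 mm high, origin under its centre. Leave alone.
- gauge: Boxwood gauge ring, 68 mm across, 12 mm high, origin under its centre. Leave alone.
- loupe: Hand loupe, lens 48 mm across, 14 mm high, origin under the lens, handle 90 mm to its -x. Leave alone.

How it is judged:
By the outcome, as a careful person would: the job done as asked, in the order asked, and still so for the second after the job is handed in, while the arm keeps its last pose, push and grip.
It also fails if it takes over 51 s, if anything falls off the work surface, if the arm or the gripper's body presses on something with over 40 N, if the wrist force passes 120 N, or if a joint passes its speed limit or range.

## Working session

There is one attempt and no reset: what is moved stays moved. The work goes in short steps, Python scripts to look and compute and a tool call to move; the robot and the scene stay as the last step left them, time stands still between calls to the robot, and variables do not carry over. Pictures are saved under pics/ and viewed, and the job is handed in when it is done.

Besides the shell and the picture viewer there is one more tool, called after "Request:" as name([rows], argument=value, ...), one row to a line, values as JSON. send_rows: Moves the arm, as the interface text tells. Its arguments: {"type":"object","properties":{"motion":{"type":"array","items":{"type":"array"}},"jaw":{"type":"number"},"squeeze":{"type":"number"}},"required":["motion"]}

```bash
ls; mkdir -p pics
python3 - <<'E'
from plant import monitor, eyes, ticket
import cv2, numpy as np
np.set_printoptions(precision=4,suppress=True)
s=monitor.read_state(); print(s)
for n in("side","top"):
    m=eyes.camera_model(n); print(n,np.array(m["mtx"]),np.array(m["cam_to_world"]))
    im=eyes.read_camera(n); cv2.imwrite(f"pics/{n}0.png",im[:,:,::-1])
E
```

```text
pics
{'t': 0.0, 'q': array([-1.3944,  0.1312,  1.4893, -0.0001,  1.523 , -0.0854]), 'dq': array([0.0001, 0.0005, 0.0009, 0.0005, 0.0007, 0.0007]), 'joint_torque': array([ -0.0013, -55.9843, -49.176 ,   0.0767,   0.0359,  -0.0002]), 'tool_pos': array([ 0.1552, -0.579 ,  0.2176]), 'orientation': array([-3.1128, -0.4099,  0.0002]), 'force': array([-0.0857, -0.1414,  0.1722]), 'wrist_torque': array([ 0.0119,  0.0025, -0.0166]), 'opening': 0.09332989139242674}
side [[379.8491   0.     281.2419]
 [  0.     379.8491 214.1477]
 [  0.       0.       1.    ]] [[-0.9732 -0.1611  0.1642  0.4129]
 [-0.23    0.7031 -0.6729  0.701 ]
 [-0.0071 -0.6926 -0.7212  0.8925]
 [ 0.      0.      0.      1.    ]]
top [[546.7119   0.     272.8688]
 [  0.     546.7119 208.6695]
 [  0.       0.       1.    ]] [[ 0.0067 -0.9856  0.1689  0.3312]
 [-1.     -0.0061  0.0042  0.0035]
 [-0.0031 -0.1689 -0.9856  1.6115]
 [ 0.      0.      0.      1.    ]]
```

View pics/side0.png

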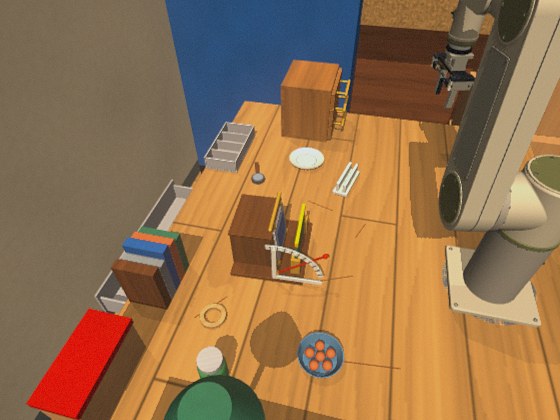

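View pics/top0.png

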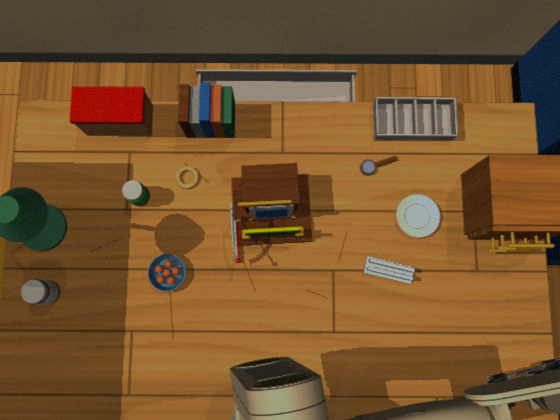

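The top view shows the case near (270,210), the yellow edge near (272,232), the rack at (390,270) and the red pointer at (238,260). The side view shows the rack at (346,180), the yellow edge at (300,225) and the pointer ball at (326,257). I'll enlarge these.

Run:
```python
import cv2
def crop(n,x0,y0,x1,y1,k,o):
    im=cv2.imread(f"pics/{n}0.png")[y0:y1,x0:x1]
    im=cv2.resize(im,None,fx=k,fy=k,interpolation=cv2.INTER_CUBIC)
    for i in range(x0-x0%10+10,x1,10):
        cv2.line(im,((i-x0)*k,0),((i-x0)*k,4 if i%50 else 14),(255,255,255),1)
        if i%20==0: cv2.putText(im,str(i),((i-x0)*k-10,14),0,.35,(255,255,255),1)
    for i in range(y0-y0%10+10,y1,10):
        cv2.line(im,(0,(i-y0)*k),(4,(i-y0)*k),(255,255,255),1)
        if i%20==0: cv2.putText(im,str(i),(4,(i-y0)*k+4),0,.35,(255,255,255),1)
    cv2.imwrite(f"pics/{o}.png",im)
crop("top",220,150,330,270,5,"tc")
crop("side",220,180,340,290,5,"sc")
crop("top",350,245,430,295,8,"tr")
crop("side",320,150,370,210,8,"sr")
```

```text
(no output)
```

View pics/tc.png

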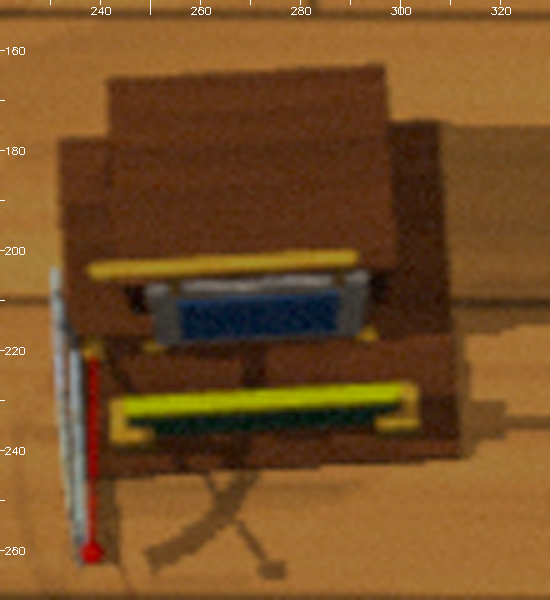

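View pics/sc.png

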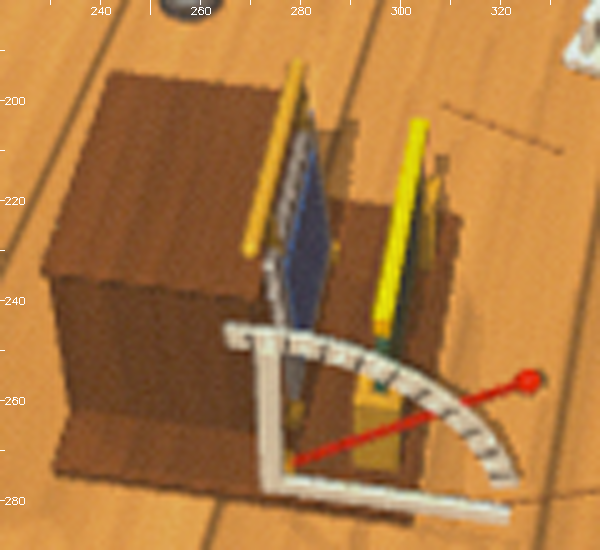

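View pics/tr.png

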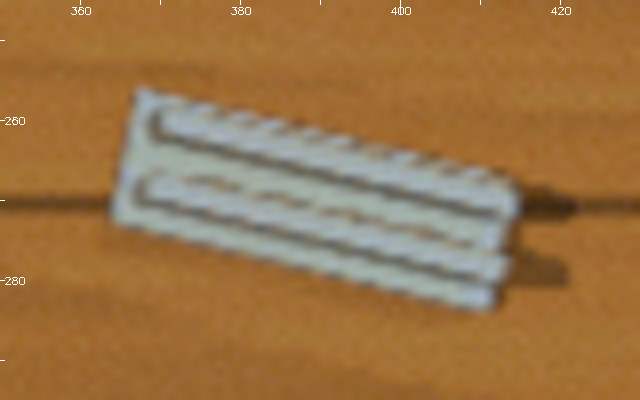

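View pics/sr.png

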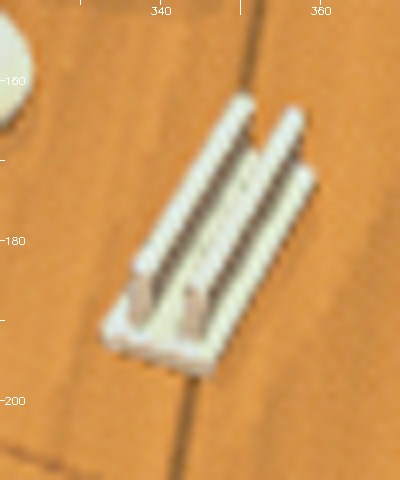

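```bash
cat > h.py <<'E'
import numpy as np, cv2
from scipy.optimize import least_squares
from plant import monitor, eyes, ticket
np.set_printoptions(precision=4,suppress=True,linewidth=150)
M={n:(np.array(eyes.camera_model(n)["mtx"]),np.linalg.inv(np.array(eyes.camera_model(n)["cam_to_world"]))) for n in("side","top")}
def proj(n,P):
    K,T=M[n]; p=(T[:3,:3]@np.atleast_2d(P).T).T+T[:3,3]; p=p@K.T; return p[:,:2]/p[:,2:]
def tri(a,b):
    r=least_squares(lambda P:np.r_[proj("top",P)[0]-a,proj("side",P)[0]-b],[.5,0,.1]); return r.x,np.abs(r.fun).max()
def place(p,L):
    x,y,z,w=p; L=np.atleast_2d(L)/1000.; c,s=np.cos(w),np.sin(w)
    return np.c_[x+c*L[:,0]-s*L[:,1],y+s*L[:,0]+c*L[:,1],z+L[:,2]]
def fit(obs,p0,usez=True):
    def f(p):
        return np.concatenate([(proj(n,place(p,L))[0]-px) for n,L,px in obs])
    r=least_squares(f,p0,loss="soft_l1"); return r.x,f(r.x).reshape(-1,2)
E
cat > fit0.py <<'E'
from h import *
case=[("top",(78,78,138),(241.5,166)),("top",(78,-78,138),(297,163.5)),("top",(-35,-78,138),(299,203)),
("top",(75,115,12),(232,178)),("top",(75,-115,12),(308,174.5)),("top",(-130,-115,12),(312,241.5)),
("side",(-35,78,138),(271,241)),("side",(78,78,138),(228.5,234.5)),("side",(78,-78,138),(242,194.5)),
("side",(75,115,0),(231,274.5)),("side",(-130,115,0),(302,284.5)),("side",(-130,-115,12),(312,222)),
("top",(-105,75,130),(245.5,231)),("top",(-105,-75,130),(300,228.5)),
("side",(-105,-75,130),(303.5,204)),("side",(-105,75,130),(296.5,244))]
p,r=fit(case,[.55,0,0,0]); print("case",p,"yaw deg",np.degrees(p[3])); print(r)
ball,e=tri((238.3,260.3),(325.7,256)); print("ball",ball,e)
c,s=np.cos(p[3]),np.sin(p[3]); d=ball-p[:3]; l=np.array([c*d[0]+s*d[1],-s*d[0]+c*d[1],d[2]])*1000; print("ball local",l,"pointer",np.arctan2(-(l[0]+55),l[2]-18)+.1, np.hypot(l[0]+55,l[2]-18))
for nm,a,b in (("bar-y",(291,201.5),(279.3,193)),("bar+y",(238,204),(270,229.5)),("yel-y",(300,228.5),(303.5,204)),("yel+y",(245.5,231),(296.5,244))):
    P,e=tri(a,b); d=P-p[:3]; print(nm,P,e,"local",np.array([c*d[0]+s*d[1],-s*d[0]+c*d[1],d[2]])*1000)
rack=[("top",(25,70,12),(367.5,256.5)),("top",(-25,70,12),(364,272.5)),("top",(-25,-70,12),(411.5,283.5)),
("side",(25,70,0),(333,191)),("side",(-25,70,0),(346,196.5)),("side",(-25,-70,12),(359.5,171.5)),
]
for w in (-.25,.25):
    q,r=fit(rack,[.45,-.28,0,w]); print("rack",q,np.degrees(q[3])); print(r)
E
python3 fit0.py
```

```text
case [ 0.6313  0.0158 -0.0014  0.0599] yaw deg 3.431052517776973
[[-0.2428 -0.3248]
 [ 0.3754 -0.7722]
 [ 0.8787 -0.2964]
 [-0.4926 -0.3596]
 [ 0.0109 -0.8872]
 [ 0.4751 -0.0195]
 [-0.7549 -1.2697]
 [-0.4472 -0.231 ]
 [ 0.3574 -0.3213]
 [-0.1325  1.6819]
 [ 0.906   2.0124]
 [ 0.715   0.9051]
 [-0.0639  0.3493]
 [ 0.2248 -0.0675]
 [ 1.079   0.115 ]
 [ 0.5833  0.2765]]
ball [0.4437 0.1027 0.125 ] 0.2174813657109098
ball local [-182.0201   98.0063  126.4155] pointer 0.9642561883828284 166.99704755996962
bar-y [ 0.597  -0.0384  0.1823] 0.4495308922540744 local [-37.5061 -52.0338 183.7708]
bar+y [0.5876 0.1019 0.1888] 0.23019227718870638 local [-38.4575  88.5848 190.2153]
yel-y [ 0.5323 -0.0647  0.1288] 0.5762122684841984 local [-103.6178  -74.4355  130.2226]
yel+y [0.5233 0.0842 0.129 ] 0.13183662767897886 local [-103.7451   74.7492  130.4501]
rack [ 0.4272 -0.3291  0.0053 -0.2238] -12.821477843944558
[[ 0.0124 -0.8204]
 [ 0.0618 -0.0257]
 [ 0.0858  0.0974]
 [-0.3326  1.4059]
 [ 0.5655  0.2742]
 [ 0.4789 -1.411 ]]
rack [ 0.4272 -0.3291  0.0053 -0.2238] -12.82147863915292
[[ 0.0124 -0.8204]
 [ 0.0618 -0.0257]
 [ 0.0858  0.0974]
 [-0.3326  1.4059]
 [ 0.5655  0.2742]
 [ 0.4789 -1.411 ]]
```

```bash
cat > ov.py <<'E'
from h import *
def box(x0,x1,y0,y1,z0,z1):
    c=[(x,y,z) for x in(x0,x1) for y in(y0,y1) for z in(z0,z1)]
    e=[(i,i^b) for i in range(8) for b in(1,2,4) if i<i^b]
    return c,e
def overlay(imf,n,p,boxes,win,k,o):
    x0,y0,x1,y1=win; im=cv2.imread(imf)[y0:y1,x0:x1]; im=cv2.resize(im,None,fx=k,fy=k,interpolation=cv2.INTER_CUBIC)
    for b in boxes:
        c,e=box(*b); P=((proj(n,place(p,c))-[x0,y0]+.5)*k*16).astype(int)
        for i,j in e: cv2.line(im,tuple(map(int,P[i])),tuple(map(int,P[j])),(255,0,255),1,cv2.LINE_AA,4)
    cv2.imwrite(o,im); return im
E
python3 - <<'E'
from ov import *
pr=[.4272,-.3291,.0015,-.2238]; rb=[(-25,25,-70,70,0,12),(-15,-7,-65,65,12,45),(7,15,-65,65,12,45)]
a=overlay("pics/top0.png","top",pr,rb,(355,245,425,295),8,"pics/x.png")
b=overlay("pics/side0.png","side",pr,rb,(320,155,370,205),8,"pics/x.png")
cv2.imwrite("pics/ov_r.png",np.hstack([a[:400],b[:400]])[:, :800] if 0 else cv2.resize(np.hstack([a,b]),(800,333)))
pc=[.6313,.0158,0,.0599]; cb=[(-130,75,-115,115,0,12),(-35,78,-78,78,12,138),(-108,-102,-75,75,12,116),(-109.5,-100.5,-75,75,116,130),(-43.5,-33.5,-50,90,177,187)]
a=overlay("pics/top0.png","top",pc,cb,(222,155,322,275),5,"pics/x.png")
b=overlay("pics/side0.png","side",pc,cb,(225,180,325,300),5,"pics/x.png")
cv2.imwrite("pics/ov_c.png",cv2.resize(np.hstack([a,b]),(798,479)))
E
```

```text
(no output)
```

View pics/ov_r.png

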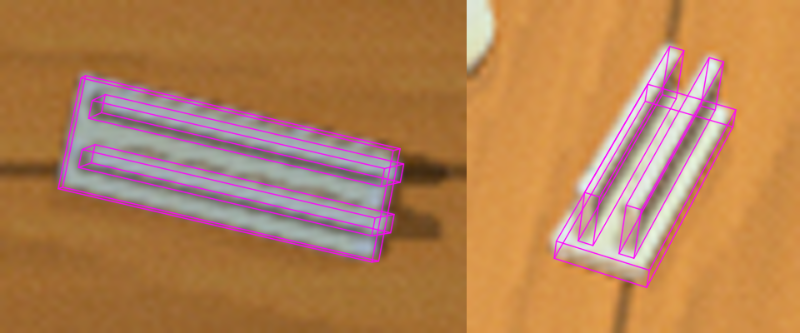

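View pics/ov_c.png

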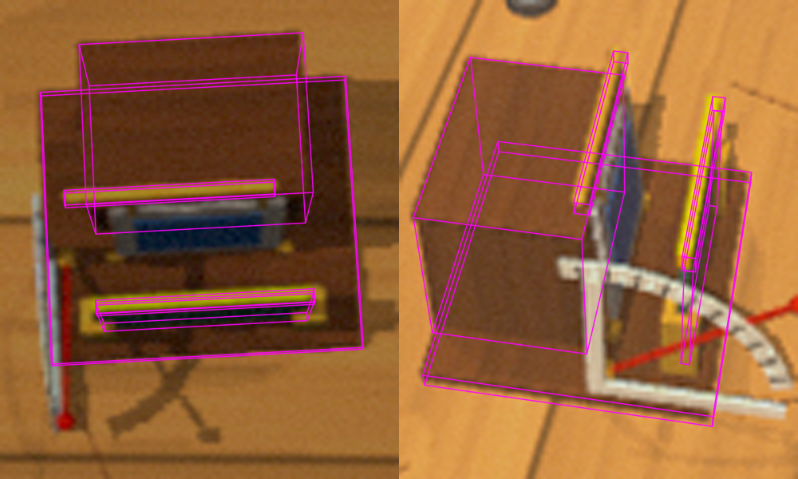

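```bash
cat >> h.py <<'E'
from scipy.spatial.transform import Rotation as R
def delta(target,heading_deg):
    s=monitor.read_state(); Rm=R.from_rotvec(s["orientation"]).as_matrix()
    d=Rm.T@(np.array(target)-s["tool_pos"])
    h=np.degrees(np.arctan2(Rm[1,1],Rm[0,1])); tw=(h-heading_deg+180)%360-180
    print("t",round(s["t"],3),"pos",s["tool_pos"],"zaxis",Rm[:,2],"heading",round(h,2),"F",s["force"],"open",round(s["opening"],4)); print("shift mm",d*1000,"twist",round(tw,2))
E
python3 -c "
from h import *
delta([.527,.0096,.26],3.43)"
```

```text
t 0.1 pos [ 0.1552 -0.579   0.2177] zaxis [-0.0004  0.0017 -1.    ] heading -75.0 F [ 0.5482 -0.6887  0.1587] open 0.0928
shift mm [ 511.4804 -472.4198  -41.4566] twist -78.43
```

Request:
send_rows([
  [[0.04,-0.037,-0.042],-7],
  [[0.083,-0.076,-0.042],-14],
  [[0.126,-0.116,-0.042],-21],
  [[0.169,-0.156,-0.042],-28],
  [[0.212,-0.196,-0.042],-36],
  [[0.255,-0.236,-0.042],-44],
  [[0.298,-0.276,-0.042],-52],
  [[0.341,-0.315,-0.042],-60],
  [[0.384,-0.355,-0.042],-67],
  [[0.427,-0.394,-0.042],-73],
  [[0.47,-0.434,-0.042],-77],
  [[0.511,-0.472,-0.042],-78.4],
], jaw=0.04, squeeze=20)

```text
t: 1.6
tool_pos: [0.5273, 0.0106, 0.2603]
orientation: [-2.152, -2.288, 0.001]
force: [0.1, -0.1, 0.4]
opening: 0.04
```

Run:
```python
from h import *
delta([.527,.0096,.26],3.43)
for n in M: cv2.imwrite(f"pics/{n}1.png",eyes.read_camera(n)[:,:,::-1])
a=cv2.imread("pics/top1.png")[130:330,150:350];b=cv2.imread("pics/side1.png")[100:300,180:380]
cv2.imwrite("pics/v1.png",cv2.resize(np.hstack([a,b]),(800,400),interpolation=cv2.INTER_CUBIC))
```

```text
t 1.6 pos [0.5273 0.0106 0.2603] zaxis [-0.0004 -0.0001 -1.    ] heading 3.51 F [ 0.0955 -0.0585  0.3558] open 0.04
shift mm [-0.9567 -0.3368  0.2617] twist 0.08
```

View pics/v1.png

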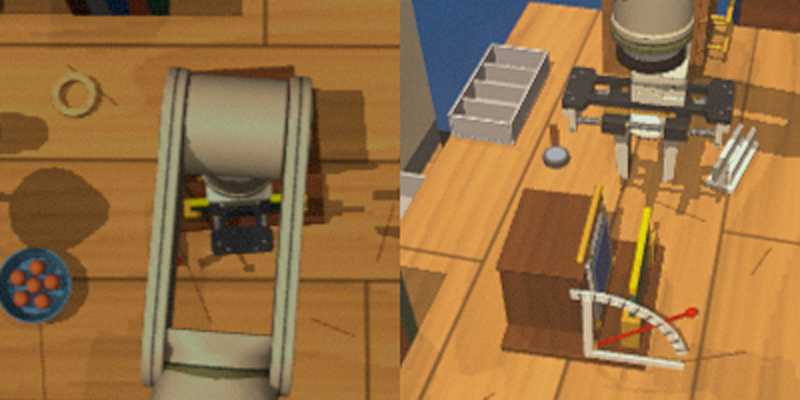

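Run:
```python
from h import *
print(proj("side",[[.5273,.0106,.2603],[.5073,.0094,.2603],[.5473,.0118,.2603]]))
im=cv2.imread("pics/side1.png")[160:200,275:335]
cv2.imwrite("pics/tips.png",cv2.resize(im,None,fx=12,fy=12,interpolation=cv2.INTER_CUBIC))
```

```text
[[302.2352 187.4867]
 [310.2944 188.3804]
 [294.2185 186.5976]]
```

View pics/tips.png

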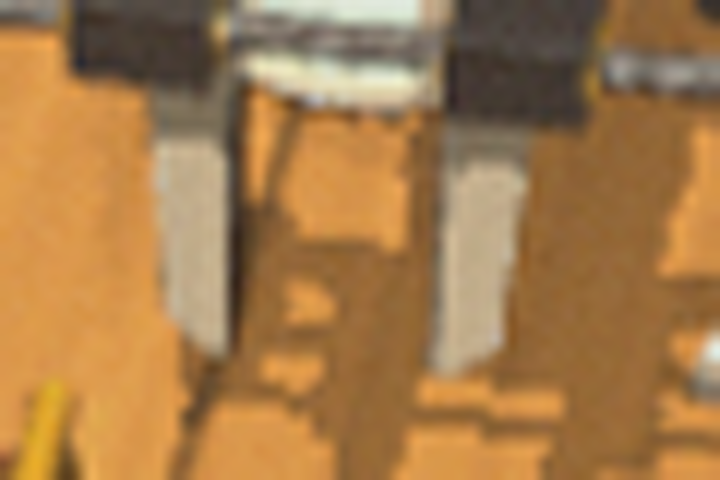

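```bash
sed -i 's/-px)/-(np.array(px)-.5))/; s/-a,proj/-(np.array(a)-.5),proj/; s/\[0\]-b\]/[0]-(np.array(b)-.5)]/' h.py; python3 fit0.py; python3 -c "
from h import *
print(proj('side',[[.5269,.0181,.2603]])+.5)"
```

```text
case [0.6322 0.0172 0.0018 0.0603] yaw deg 3.455437750929715
[[-0.3178 -0.4103]
 [ 0.4098 -0.8863]
 [ 0.9296 -0.34  ]
 [-0.5413 -0.3741]
 [ 0.0998 -0.9403]
 [ 0.5931  0.0393]
 [-0.7424 -1.2224]
 [-0.563  -0.1805]
 [ 0.319  -0.3429]
 [-0.1921  1.8855]
 [ 1.0514  2.2129]
 [ 0.8984  0.9765]
 [-0.1109  0.3841]
 [ 0.2862 -0.0614]
 [ 1.2131  0.0938]
 [ 0.6805  0.3287]]
ball [0.445  0.1039 0.1281] 0.26405512430409317
ball local [-181.6483   97.8452  126.372 ] pointer 0.9630069185713023 166.6861666414248
bar-y [ 0.5979 -0.037   0.1853] 0.49244795713440226 local [-37.5023 -51.9813 183.5228]
bar+y [0.5885 0.1031 0.1917] 0.24667534470304986 local [-38.4673  88.3668 189.9312]
yel-y [ 0.5334 -0.0632  0.132 ] 0.6356876211814324 local [-103.4292  -74.2779  130.2028]
yel+y [0.5243 0.0854 0.1322] 0.1669157831879886 local [-103.5602   74.6149  130.4293]
rack [ 0.4287 -0.327   0.0089 -0.2238] -12.821605157944376
[[-0.0065 -0.945 ]
 [ 0.0328 -0.1184]
 [ 0.1547  0.026 ]
 [-0.258   1.4652]
 [ 0.6758  0.341 ]
 [ 0.6489 -1.3933]]
rack [ 0.4287 -0.327   0.0089 -0.2238] -12.821603531329211
[[-0.0065 -0.945 ]
 [ 0.0328 -0.1184]
 [ 0.1547  0.026 ]
 [-0.258   1.4652]
 [ 0.6758  0.341 ]
 [ 0.6489 -1.3933]]
[[302.3072 190.011 ]]
```

Request:
send_rows([
  [[0.0,0.0,0.04],0],
  [[0.0,0.0005,0.08],0],
  [[0.0,0.001,0.115],0],
  [[0.0,0.001,0.12],0],
  [[0.0,0.001,0.12],0],
])

```text
t: 2.33
tool_pos: [0.5278, 0.0083, 0.1413]
orientation: [2.155, 2.286, -0.0]
force: [0.9, 0.1, 0.9]
opening: 0.04
```

Run:
```python
from h import *
delta([.528,.011,.110],3.43)
cv2.imwrite(f"pics/side2.png",eyes.read_camera("side")[:,:,::-1])
b=cv2.imread("pics/side2.png")[160:270,240:350]
cv2.imwrite("pics/v2.png",cv2.resize(b,None,fx=5.4,fy=5.4,interpolation=cv2.INTER_CUBIC))
```

```text
t 2.325 pos [0.5278 0.0083 0.1413] zaxis [ 0.0001 -0.0001 -1.    ] heading 3.38 F [0.8605 0.0666 0.9202] open 0.04
shift mm [ 2.6502  0.3476 31.3015] twist -0.05
```

View pics/v2.png

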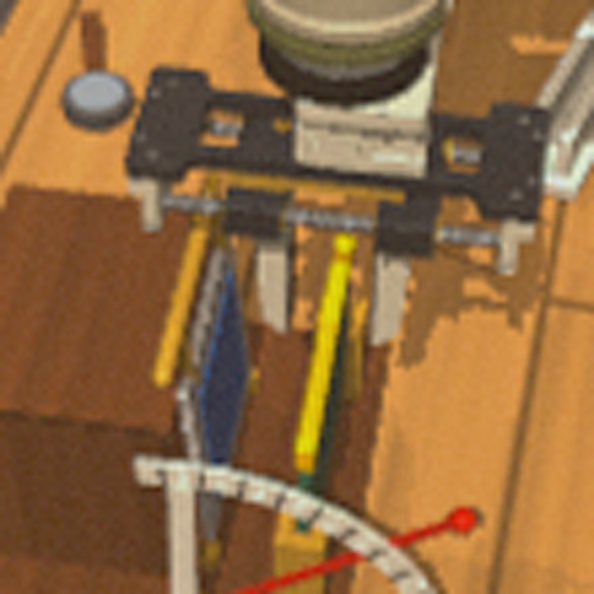

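Request:
send_rows([
  [[0.0015,0.0,0.01],0],
  [[0.0025,0.0,0.02],0],
  [[0.0025,0.0,0.027],0],
  [[0.0025,0.0,0.03],0],
  [[0.0025,0.0,0.03],0],
])

```text
t: 3.0
tool_pos: [0.5274, 0.0112, 0.1103]
orientation: [-2.154, -2.286, 0.001]
force: [0.9, -0.5, 0.5]
opening: 0.0401
```

Run:
```python
from h import *
delta([.528,.011,.111],3.43)
cv2.imwrite(f"pics/side3.png",eyes.read_camera("side")[:,:,::-1])
b=cv2.imread("pics/side3.png")[160:270,240:350]
cv2.imwrite("pics/v3.png",cv2.resize(b,None,fx=5.4,fy=5.4,interpolation=cv2.INTER_CUBIC))
```

```text
t 3.0 pos [0.5274 0.0112 0.1103] zaxis [-0.0006  0.     -1.    ] heading 3.4 F [ 0.8537 -0.4713  0.4807] open 0.0401
shift mm [-0.2422  0.5938 -0.6826] twist -0.03
```

View pics/v3.png

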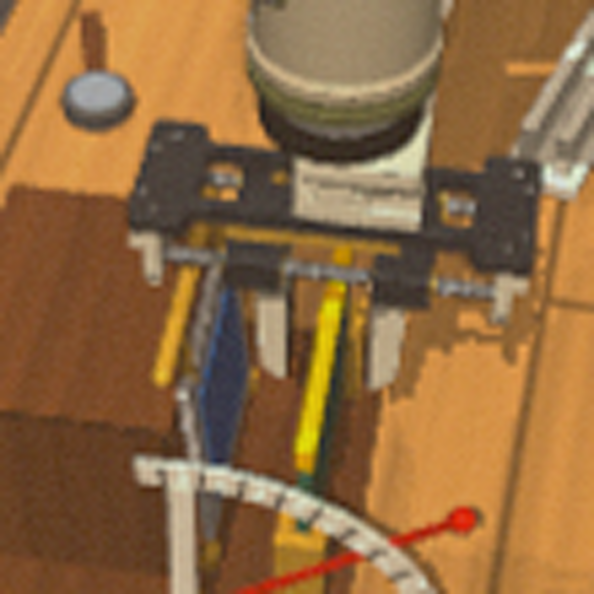

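No contact, and the tips straddle the yellow edge with the bar clear of the gripper body. I'll close now.

Request:
send_rows([
  [[0,0,0],0],
  [[0,0,0],0],
  [[0,0,0],0],
  [[0,0,0],0],
  [[0,0,0],0],
  [[0,0,0],0],
], jaw=0.0, squeeze=25)

```text
t: 3.8
tool_pos: [0.5277, 0.0112, 0.1108]
orientation: [2.154, 2.286, 0.0]
force: [0.8, -0.2, -0.1]
opening: 0.0089
```

Request:
send_rows([
  [[0,0,-0.006],0],
  [[0,0,-0.014],0],
  [[0,0,-0.024],0],
  [[0,0,-0.036],0],
  [[0,0,-0.05],0],
  [[0,0,-0.065],0],
  [[0,0,-0.08],0],
  [[0,0,-0.095],0],
  [[0,0,-0.105],0],
  [[0,0,-0.11],0],
  [[0,0,-0.11],0],
])

```text
t: 5.18
tool_pos: [0.5277, 0.0112, 0.2208]
orientation: [2.154, 2.286, 0.0]
force: [-0.1, 0.3, -1.1]
opening: 0.0089
```

Run:
```python
from h import *
s=monitor.read_state()
print(s["force"],s["opening"],s["wrist_torque"])
cv2.imwrite(f"pics/side4.png",eyes.read_camera("side")[:,:,::-1])
b=cv2.imread("pics/side4.png")[130:280,240:390]
cv2.imwrite("pics/v4.png",cv2.resize(b,None,fx=4,fy=4,interpolation=cv2.INTER_CUBIC))
# refit rack with z=0, wall tops in both views (px in crop label convention)
obs=[("top",(25,70,12),(367.5,256.5)),("top",(-25,70,12),(364,272.5)),("top",(-25,-70,12),(411.5,283.5))]
for nm,o in (("top",obs),):
    f=lambda p:np.concatenate([proj(n,place([p[0],p[1],0,p[2]],L))[0]-(np.array(px)-.5) for n,L,px in o])
    r=least_squares(f,[.43,-.33,-.22]); print(nm,r.x,r.fun)
```

```text
[-0.1365  0.2904 -1.1134] 0.008946476331210628 [-0.0424 -0.1298 -0.0439]
top [ 0.4284 -0.3285 -0.2162] [-0.0999 -0.4215  0.0854  0.3452  0.0139  0.0714]
```

View pics/v4.png

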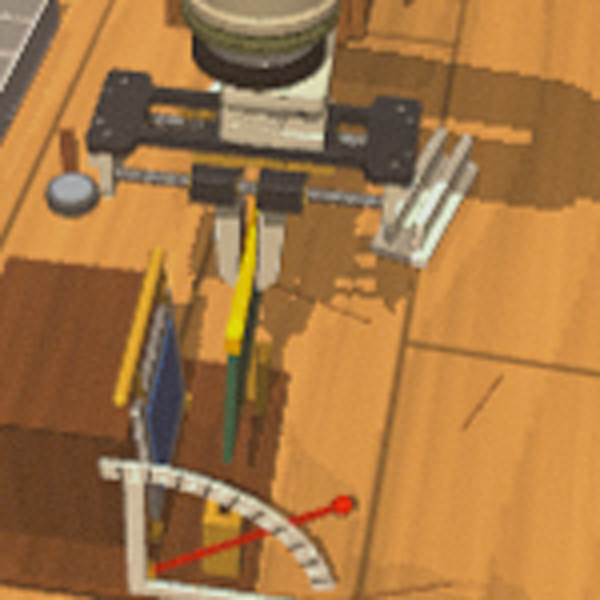

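```bash
python3 -c "
from h import *
delta([.4284,-.328,.19],-12.6)"
```

```text
t 5.225 pos [0.5274 0.0112 0.2203] zaxis [-0.0005  0.     -1.    ] heading 3.4 F [-0.1314 -0.1705 -1.9462] open 0.0087
shift mm [-332.7175 -118.9706   30.325 ] twist 16.0
```

Request:
send_rows([
  [[-0.02,-0.01,0],0],
  [[-0.05,-0.025,0],2],
  [[-0.09,-0.04,0],4],
  [[-0.13,-0.055,0],6],
  [[-0.17,-0.07,0.005],8],
  [[-0.21,-0.085,0.01],10],
  [[-0.25,-0.095,0.02],12],
  [[-0.285,-0.105,0.025],14],
  [[-0.31,-0.112,0.03],15],
  [[-0.325,-0.117,0.03],16],
  [[-0.333,-0.119,0.03],16],
  [[-0.333,-0.119,0.03],16],
])

```text
t: 6.72
tool_pos: [0.4287, -0.3282, 0.1908]
orientation: [-2.452, -1.964, -0.0]
force: [0.7, -0.0, -2.1]
opening: 0.0088
```

Run:
```python
from h import *
delta([.4284,-.328,.19],-12.6)
for n in M: cv2.imwrite(f"pics/{n}5.png",eyes.read_camera(n)[:,:,::-1])
a=cv2.imread("pics/top5.png")[230:310,350:450];b=cv2.imread("pics/side5.png")[120:220,300:400]
cv2.imwrite("pics/v5t.png",cv2.resize(a,None,fx=7,fy=7,interpolation=cv2.INTER_CUBIC))
cv2.imwrite("pics/v5s.png",cv2.resize(b,None,fx=6,fy=6,interpolation=cv2.INTER_CUBIC))
```

```text
t 6.725 pos [ 0.4287 -0.3282  0.1908] zaxis [ 0.0001  0.0001 -1.    ] heading -12.59 F [ 0.7436 -0.01   -2.0662] open 0.0088
shift mm [ 0.1532 -0.3393  0.7644] twist 0.01
```

View pics/v5t.png

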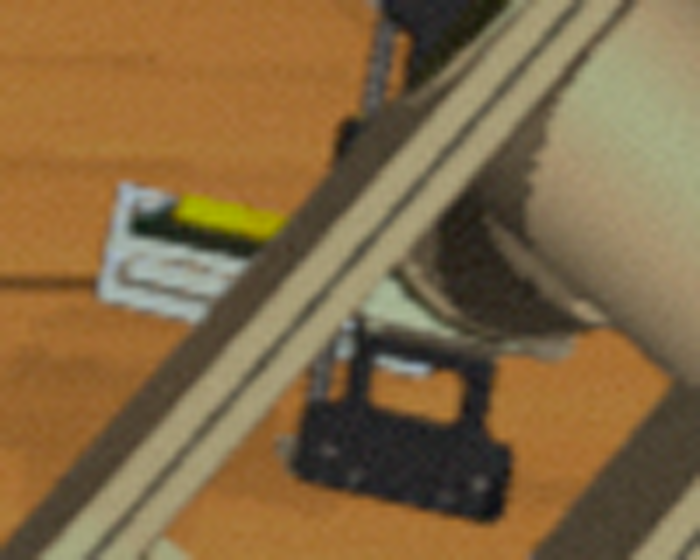

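View pics/v5s.png

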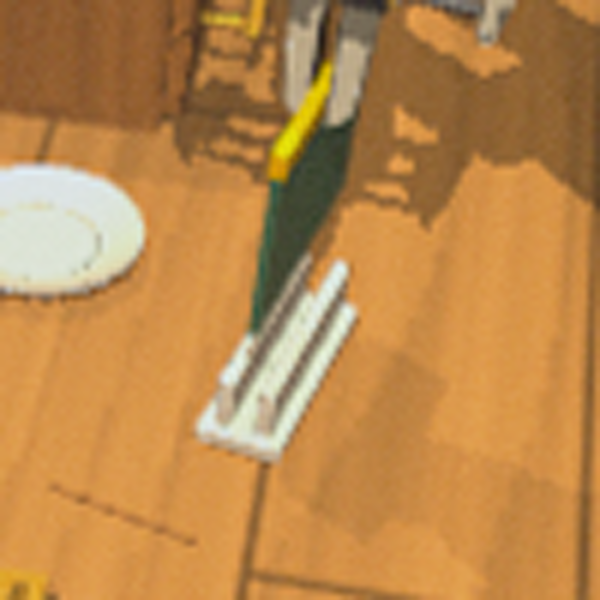

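Run:
```python
from ov import *
rb=[(-25,25,-70,70,0,12),(-15,-7,-65,65,12,45),(7,15,-65,65,12,45)]
sb=[(-3,3,-75,75,0,104),(-4.5,4.5,-75,75,104,118)]
pr=[.4284,-.328,0,-.22]; w=np.radians(-12.59); ps=[.4287,-.3282,.1908-.0988,w]
import cv2
def both(imf,n,win,k,o):
    overlay(imf,n,pr,rb,win,k,"pics/t.png"); x0,y0,x1,y1=win
    im=cv2.imread("pics/t.png")
    for b in sb:
        c,e=box(*b); P=((proj(n,place(ps,c))-[x0,y0]+.5)*k).astype(int)
        for i,j in e: cv2.line(im,tuple(map(int,P[i])),tuple(map(int,P[j])),(255,255,0),1,cv2.LINE_AA)
    cv2.imwrite(o,im); return im
a=both("pics/side5.png","side",(325,120,375,200),7,0 or "pics/a.png")
b=both("pics/top5.png","top",(355,245,420,295),7,"pics/b.png")
b=np.vstack([b,np.zeros((a.shape[0]-b.shape[0],b.shape[1],3),np.uint8)])
cv2.imwrite("pics/v6.png",np.hstack([a,b])[:, :800])
```

```text
(no output)
```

View pics/v6.png

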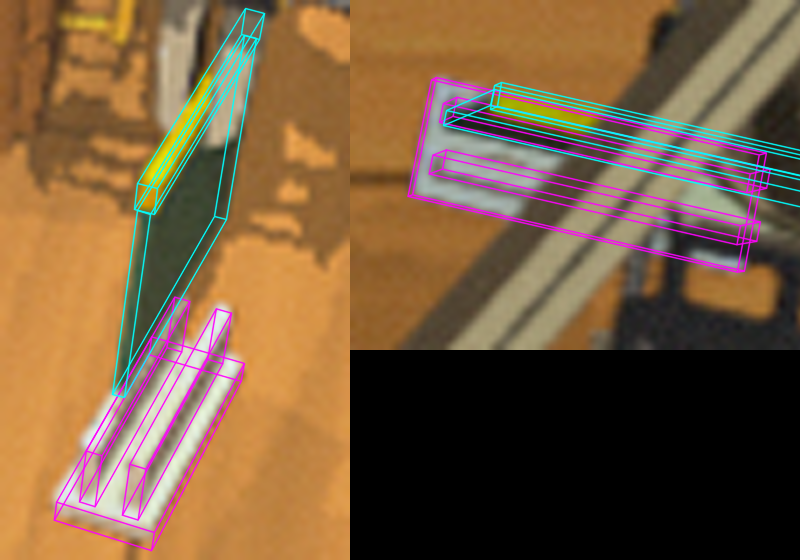

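Request:
send_rows([
  [[0.001,0,0.01],0],
  [[0.001,0,0.022],0],
  [[0.001,0,0.034],0],
  [[0.001,0,0.039],0],
  [[0.001,0,0.04],0],
  [[0.001,0,0.04],0],
])

```text
t: 7.58
tool_pos: [0.4289, -0.3275, 0.1509]
orientation: [2.452, 1.964, 0.0]
force: [0.9, 0.2, -1.7]
opening: 0.0086
```

Run:
```python
from h import *
delta([.4284,-.328,.139],-12.6)
for n in M: cv2.imwrite(f"pics/{n}7.png",eyes.read_camera(n)[:,:,::-1])
b=cv2.imread("pics/side7.png")[130:205,325:370];a=cv2.imread("pics/top7.png")[245:295,355:415]
a=cv2.resize(a,None,fx=7,fy=7,interpolation=cv2.INTER_CUBIC);b=cv2.resize(b,None,fx=7.5,fy=7.5,interpolation=cv2.INTER_CUBIC)
a=np.vstack([a,np.zeros((b.shape[0]-a.shape[0],a.shape[1],3),np.uint8)])
cv2.imwrite("pics/v7.png",np.hstack([b,a]))
```

```text
t 7.575 pos [ 0.4289 -0.3275  0.1509] zaxis [ 0.0003 -0.0003 -1.    ] heading -12.61 F [ 0.8562  0.2461 -1.7314] open 0.0086
shift mm [-0.571  -0.3764 11.8968] twist -0.01
```

View pics/v7.png

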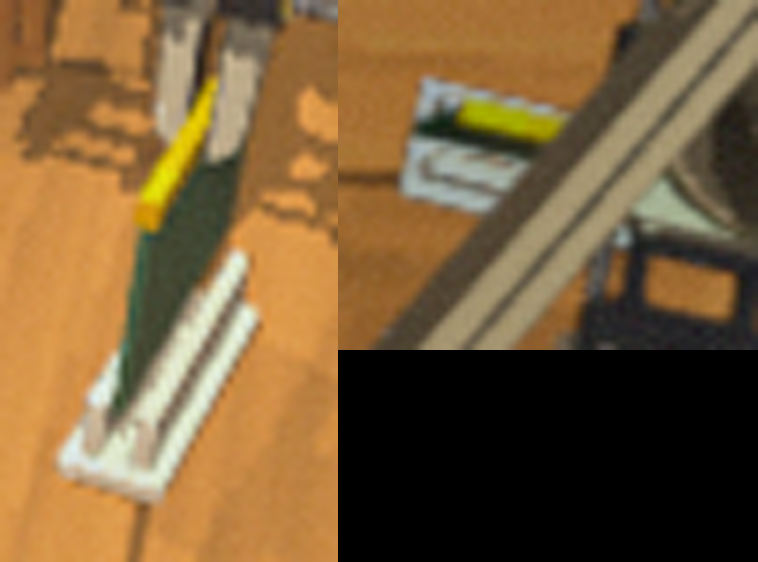

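Request:
send_rows([
  [[0,0,0.004],0],
  [[0,0,0.008],0],
  [[0,0,0.012],0],
  [[0,0,0.014],0],
])

```text
t: 8.18
tool_pos: [0.4286, -0.3272, 0.1361]
orientation: [-2.451, -1.964, 0.0]
force: [0.7, -0.8, -2.4]
opening: 0.0083
```

Request:
send_rows([
  [[0,0,0.004],0],
  [[0,0,0.009],0],
  [[0,0,0.014],0],
  [[0,0,0.018],0],
  [[0,0,0.018],0],
])

```text
t: 8.8
tool_pos: [0.4285, -0.3271, 0.1181]
orientation: [-2.451, -1.964, 0.0]
force: [-0.7, -0.3, -0.9]
opening: 0.0085
```

Run:
```python
from h import *
delta([.4284,-.328,.112],-12.6)
for n in M: cv2.imwrite(f"pics/{n}8.png",eyes.read_camera(n)[:,:,::-1])
b=cv2.imread("pics/side8.png")[130:205,325:370];a=cv2.imread("pics/top8.png")[245:295,355:415]
a=cv2.resize(a,None,fx=7,fy=7,interpolation=cv2.INTER_CUBIC);b=cv2.resize(b,None,fx=7.5,fy=7.5,interpolation=cv2.INTER_CUBIC)
a=np.vstack([a,np.zeros((b.shape[0]-a.shape[0],a.shape[1],3),np.uint8)])
cv2.imwrite("pics/v8.png",np.hstack([b,a]))
```

```text
t 8.8 pos [ 0.4285 -0.3271  0.1181] zaxis [-0.0007  0.0006 -1.    ] heading -12.6 F [-0.6993 -0.2748 -0.92  ] open 0.0085
shift mm [-0.9233  0.0944  6.1104] twist -0.0
```

View pics/v8.png

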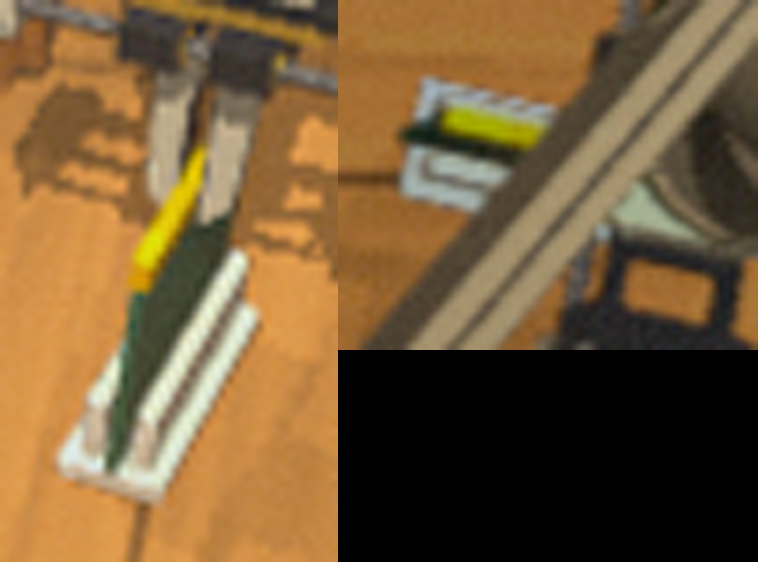

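Request:
send_rows([
  [[0,0,0.002],0],
  [[0,0,0.004],0],
  [[0,0,0.005],0],
  [[0,0,0.006],0],
])

```text
t: 9.4
tool_pos: [0.4287, -0.3273, 0.1125]
orientation: [-2.452, -1.964, 0.0]
force: [-0.3, 0.8, -0.8]
opening: 0.0088
```

Request:
send_rows([
  [[0,0,0.001],0],
  [[0,0,0.002],0],
  [[0,0,0.002],0],
])

```text
t: 9.78
tool_pos: [0.4289, -0.3273, 0.1108]
orientation: [2.452, 1.964, 0.0]
force: [1.1, -0.4, -1.0]
opening: 0.0089
```

Request:
send_rows([
  [[0,0,0.001],0],
  [[0,0,0.001],0],
])

```text
t: 10.02
tool_pos: [0.4294, -0.3275, 0.1107]
orientation: [2.451, 1.964, 0.001]
force: [-0.7, 2.9, 6.6]
opening: 0.0085
```

Request:
send_rows([
  [[0,0,0.001],0],
  [[0,0,0.001],0],
])

```text
t: 10.28
tool_pos: [0.43, -0.3277, 0.1106]
orientation: [2.45, 1.963, 0.002]
force: [0.0, 4.1, 10.4]
opening: 0.0084
```

Request:
send_rows([
  [[0,0,-0.001],0],
  [[0,0,-0.0015],0],
  [[0,0,-0.0015],0],
])

```text
t: 10.65
tool_pos: [0.4292, -0.3275, 0.1107]
orientation: [2.451, 1.964, 0.001]
force: [0.5, 1.9, 6.0]
opening: 0.0087
```

Request:
send_rows([
  [[0,0,0],0],
  [[0,0,0],0],
  [[0,0,0],0],
  [[0,0,0],0],
], jaw=0.04)

```text
t: 11.15
tool_pos: [0.4286, -0.3273, 0.1099]
orientation: [-2.452, -1.964, 0.0]
force: [-0.7, 0.1, -0.2]
opening: 0.0389
```

Request:
send_rows([
  [[0,0,-0.01],0],
  [[0,0,-0.03],0],
  [[0,0,-0.06],0],
  [[0,0,-0.1],0],
  [[0,0,-0.14],0],
  [[0,0,-0.16],0],
])

```text
t: 11.9
tool_pos: [0.4295, -0.328, 0.2736]
orientation: [2.448, 1.962, 0.001]
force: [0.1, 0.4, -0.4]
opening: 0.0397
```

Run:
```python
from h import *
# target above bar
p=[.6322,.0172,0,.0603]
bar=place(p,(-38.5,0,182))[0]; print("bar",bar)
delta([bar[0],bar[1],.27],3.43)
for n in M: cv2.imwrite(f"pics/{n}9.png",eyes.read_camera(n)[:,:,::-1])
b=cv2.imread("pics/side9.png")[130:205,325:370];a=cv2.imread("pics/top9.png")[245:295,355:415]
a=cv2.resize(a,None,fx=7,fy=7,interpolation=cv2.INTER_CUBIC);b=cv2.resize(b,None,fx=7.5,fy=7.5,interpolation=cv2.INTER_CUBIC)
a=np.vstack([a,np.zeros((b.shape[0]-a.shape[0],a.shape[1],3),np.uint8)])
cv2.imwrite("pics/v9.png",np.hstack([b,a]))
```

```text
bar [0.5938 0.0149 0.182 ]
t 11.9 pos [ 0.4295 -0.328   0.2736] zaxis [ 0.0032 -0.003  -1.    ] heading -12.6 F [ 0.0735  0.3823 -0.3844] open 0.0397
shift mm [370.4875  85.4594   3.0992] twist -16.03
```

View pics/v9.png

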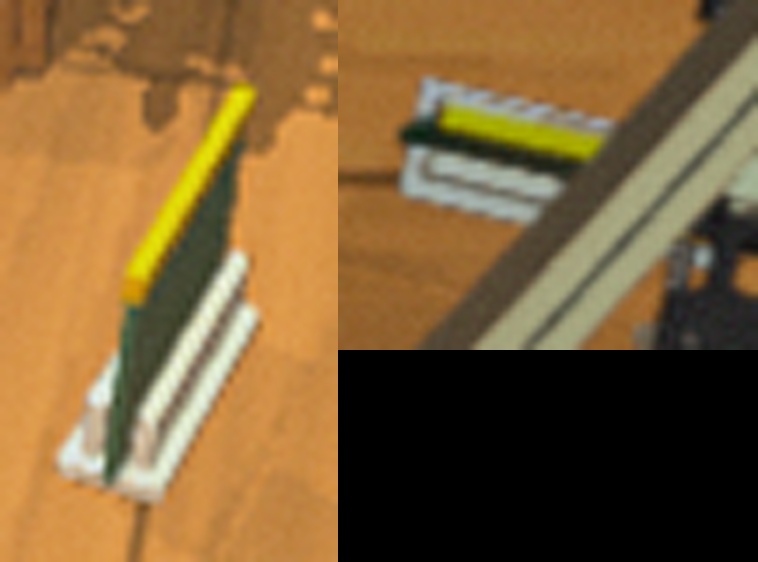

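Request:
send_rows([
  [[0.03,0.007,0.0],-1],
  [[0.08,0.018,0.0],-3],
  [[0.13,0.03,0.0],-5],
  [[0.18,0.042,0.002],-8],
  [[0.23,0.053,0.003],-11],
  [[0.28,0.065,0.003],-13],
  [[0.32,0.074,0.003],-15],
  [[0.35,0.081,0.003],-16],
  [[0.365,0.0845,0.003],-16],
  [[0.3705,0.0855,0.003],-16],
  [[0.3705,0.0855,0.003],-16],
])

```text
t: 13.38
tool_pos: [0.5927, 0.015, 0.2666]
orientation: [-2.155, -2.285, 0.001]
force: [-0.8, -0.3, -0.7]
opening: 0.04
```

Run:
```python
from h import *
delta([.5938,.0149,.20],3.43)
for n in M: cv2.imwrite(f"pics/{n}10.png",eyes.read_camera(n)[:,:,::-1])
b=cv2.imread("pics/side10.png")[150:270,230:340];a=cv2.imread("pics/top10.png")[245:295,355:415]
a=cv2.resize(a,None,fx=6,fy=6,interpolation=cv2.INTER_CUBIC);b=cv2.resize(b,None,fx=4,fy=4,interpolation=cv2.INTER_CUBIC)
a=np.vstack([a,np.zeros((b.shape[0]-a.shape[0],a.shape[1],3),np.uint8)])
cv2.imwrite("pics/v10.png",np.hstack([b,a]))
```

```text
t 13.375 pos [0.5927 0.015  0.2666] zaxis [-0.0009 -0.0003 -1.    ] heading 3.37 F [-0.7979 -0.2679 -0.6955] open 0.04
shift mm [-0.1382  1.1032 66.6052] twist -0.06
```

View pics/v10.png

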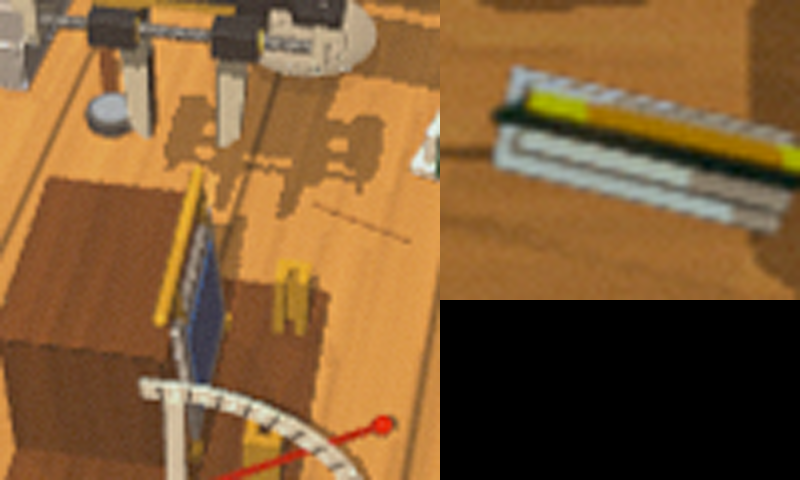

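Run:
```python
from ov import *
rb=[(-25,25,-70,70,0,12),(-15,-7,-65,65,12,45),(7,15,-65,65,12,45)]
sb=[(-3,3,-75,75,12,116),(-4.5,4.5,-75,75,116,130)]
a=overlay("pics/top10.png","top",[.4284,-.328,0,-.22],rb+sb,(358,245,428,295),8,"pics/t.png")
cv2.imwrite("pics/raw.png",np.vstack([a,cv2.resize(cv2.imread("pics/top10.png")[265-20:265+10,358:428],None,fx=8,fy=8)])[:600])
```

```text
(no output)
```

View pics/raw.png

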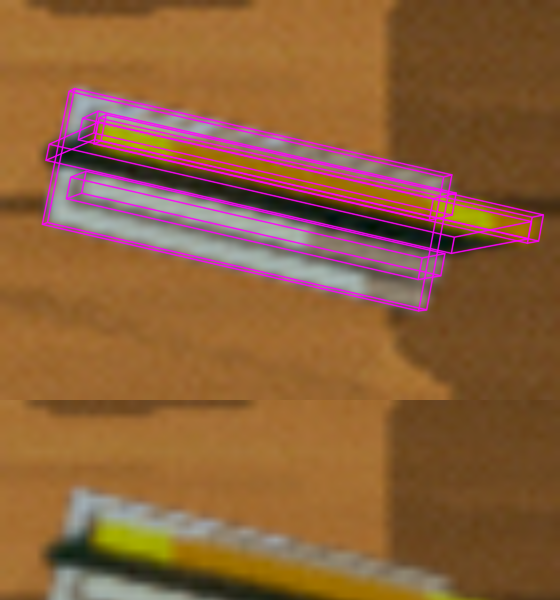

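The slip stands midway along the slot, within about 1 mm of the model. Next I'll descend over the bar.

Request:
send_rows([
  [[0,0.001,0.02],0],
  [[0,0.001,0.04],0],
  [[0,0.001,0.055],0],
  [[0,0.001,0.065],0],
  [[0,0.001,0.067],0],
  [[0,0.001,0.067],0],
])

```text
t: 14.22
tool_pos: [0.5943, 0.0157, 0.2005]
orientation: [2.154, 2.286, 0.001]
force: [-0.6, 0.5, 0.3]
opening: 0.0398
```

Run:
```python
from h import *
delta([.5938,.0149,.163],3.43)
cv2.imwrite(f"pics/side11.png",eyes.read_camera("side")[:,:,::-1])
b=cv2.imread("pics/side11.png")[150:270,230:340]
cv2.imwrite("pics/v11.png",cv2.resize(b,None,fx=5,fy=5,interpolation=cv2.INTER_CUBIC))
```

```text
t 14.225 pos [0.5943 0.0157 0.2005] zaxis [ 0.0006 -0.0001 -1.    ] heading 3.4 F [-0.5991  0.5365  0.299 ] open 0.0398
shift mm [-0.7293 -0.5365 37.5408] twist -0.03
```

View pics/v11.png

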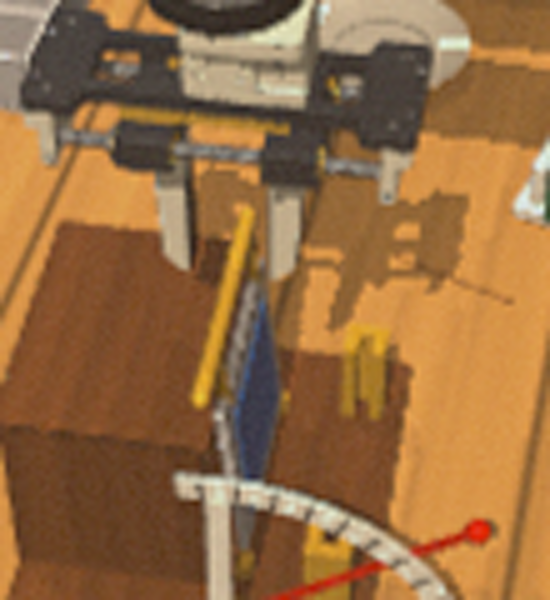

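Request:
send_rows([
  [[-0.0005,-0.0005,0.012],0],
  [[-0.0005,-0.0005,0.024],0],
  [[-0.0005,-0.0005,0.034],0],
  [[-0.0005,-0.0005,0.037],0],
  [[-0.0005,-0.0005,0.037],0],
])

```text
t: 14.9
tool_pos: [0.5934, 0.0151, 0.1628]
orientation: [-2.154, -2.286, 0.001]
force: [-1.1, 0.3, 0.4]
opening: 0.0401
```

Request:
send_rows([
  [[0,0,0],0],
  [[0,0,0],0],
  [[0,0,0],0],
  [[0,0,0],0],
  [[0,0,0],0],
  [[0,0,0],0],
], jaw=0.0, squeeze=20)

```text
t: 15.65
tool_pos: [0.5938, 0.0151, 0.1634]
orientation: [2.154, 2.286, 0.001]
force: [-0.5, 0.3, 2.7]
opening: 0.0092
```

Run:
```python
from h import *
delta([.5938,.0149,.163],3.43)
cv2.imwrite(f"pics/side12.png",eyes.read_camera("side")[:,:,::-1])
b=cv2.imread("pics/side12.png")[150:270,230:340]
cv2.imwrite("pics/v12.png",cv2.resize(b,None,fx=5,fy=5,interpolation=cv2.INTER_CUBIC))
```

```text
t 15.65 pos [0.5938 0.0151 0.1634] zaxis [ 0.0005 -0.     -1.    ] heading 3.4 F [-0.5153  0.2656  2.7185] open 0.0092
shift mm [-0.2128  0.0332  0.4163] twist -0.03
```

View pics/v12.png

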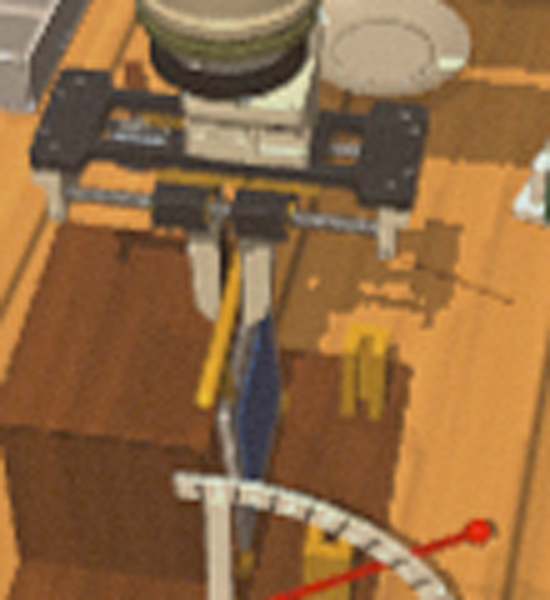

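Run:
```python
import numpy as np
Q=np.concatenate([[.02,.06],np.linspace(.1,.92,21),[.92]])
f=lambda q:(-165*(np.sin(q-.1)+np.sin(.1)),165*(np.cos(.1)-np.cos(q-.1)))
o=f(0)
for i,q in enumerate(Q):
    if i==12:o=f(Q[11])
    a=f(q); print(i,round(q,3),"[[0, %.4f, %.4f], 0]"%((a[0]-o[0])/1e3,(a[1]-o[1])/1e3))
```

```text
0 0.02 [[0, -0.0033, -0.0003], 0]
1 0.06 [[0, -0.0099, -0.0007], 0]
2 0.1 [[0, -0.0165, -0.0008], 0]
3 0.141 [[0, -0.0232, -0.0007], 0]
4 0.182 [[0, -0.0300, -0.0003], 0]
5 0.223 [[0, -0.0367, 0.0004], 0]
6 0.264 [[0, -0.0434, 0.0014], 0]
7 0.305 [[0, -0.0501, 0.0026], 0]
8 0.346 [[0, -0.0567, 0.0041], 0]
9 0.387 [[0, -0.0632, 0.0059], 0]
10 0.428 [[0, -0.0696, 0.0080], 0]
11 0.469 [[0, -0.0760, 0.0103], 0]
12 0.51 [[0, -0.0063, 0.0026], 0]
13 0.551 [[0, -0.0124, 0.0054], 0]
14 0.592 [[0, -0.0184, 0.0085], 0]
15 0.633 [[0, -0.0243, 0.0118], 0]
16 0.674 [[0, -0.0301, 0.0153], 0]
17 0.715 [[0, -0.0357, 0.0191], 0]
18 0.756 [[0, -0.0411, 0.0231], 0]
19 0.797 [[0, -0.0464, 0.0274], 0]
20 0.838 [[0, -0.0515, 0.0318], 0]
21 0.879 [[0, -0.0564, 0.0365], 0]
22 0.92 [[0, -0.0611, 0.0413], 0]
23 0.92 [[0, -0.0611, 0.0413], 0]
```

Request:
send_rows([
  [[0,-0.0033,-0.0003],0],
  [[0,-0.0099,-0.0007],0],
  [[0,-0.0165,-0.0008],0],
  [[0,-0.0232,-0.0007],0],
  [[0,-0.03,-0.0003],0],
  [[0,-0.0367,0.0004],0],
  [[0,-0.0434,0.0014],0],
  [[0,-0.0501,0.0026],0],
  [[0,-0.0567,0.0041],0],
  [[0,-0.0632,0.0059],0],
  [[0,-0.0696,0.008],0],
  [[0,-0.076,0.0103],0],
], squeeze=25)

```text
t: 17.2
tool_pos: [0.5172, 0.0107, 0.1527]
orientation: [-2.154, -2.286, -0.0]
force: [-0.6, 1.7, 2.7]
opening: 0.0094
```

Forces are small, so I'll continue.

Request:
send_rows([
  [[0,-0.0063,0.0026],0],
  [[0,-0.0124,0.0054],0],
  [[0,-0.0184,0.0085],0],
  [[0,-0.0243,0.0118],0],
  [[0,-0.0301,0.0153],0],
  [[0,-0.0357,0.0191],0],
  [[0,-0.0411,0.0231],0],
  [[0,-0.0464,0.0274],0],
  [[0,-0.0515,0.0318],0],
  [[0,-0.0564,0.0365],0],
  [[0,-0.0611,0.0413],0],
  [[0,-0.0611,0.0413],0],
])

```text
t: 18.7
tool_pos: [0.456, 0.007, 0.1109]
orientation: [-2.154, -2.286, 0.001]
force: [0.4, 2.4, -1.8]
opening: 0.0087
```

Run:
```python
from h import *
delta([.5938,.0149,.163],3.43)
for n in M: cv2.imwrite(f"pics/{n}13.png",eyes.read_camera(n)[:,:,::-1])
b=cv2.imread("pics/side13.png")[190:290,270:350];a=cv2.imread("pics/top13.png")[215:285,225:305]
a=cv2.resize(a,None,fx=5,fy=5,interpolation=cv2.INTER_CUBIC);b=cv2.resize(b,None,fx=5,fy=5,interpolation=cv2.INTER_CUBIC)
a=np.vstack([a,np.zeros((b.shape[0]-a.shape[0],a.shape[1],3),np.uint8)])
cv2.imwrite("pics/v13.png",np.hstack([b,a]))
```

```text
t 18.7 pos [0.456  0.007  0.1109] zaxis [-0.001 -0.    -1.   ] heading 3.39 F [ 0.3954  2.4047 -1.7698] open 0.0087
shift mm [ -0.2201 137.9645 -52.2765] twist -0.04
```

View pics/v13.png

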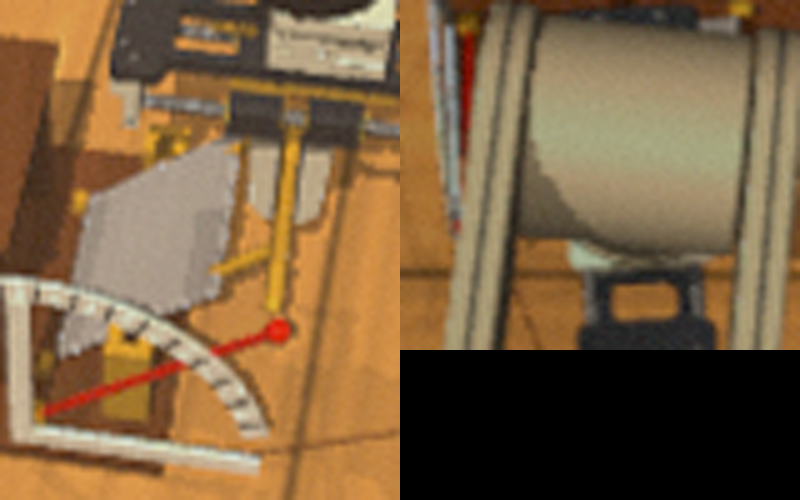

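Run:
```python
from h import *
for p in ([.6322,.0172,0.0,.0603],[.6313,.0158,0,.0599]):
  for q in (.92,.926,.963):
    L=lambda y:(-55-165*np.sin(q-.1),y,18+165*np.cos(q-.1))
    print(q,"bar end90",proj("side",place(p,L(90)))[0]+.5,"idx98",proj("side",place(p,L(98)))[0]+.5, "bar20",proj("side",place(p,L(20)))[0]+.5)
im=cv2.imread("pics/side13.png")[215:265,305:345]
im=cv2.resize(im,None,fx=14,fy=14,interpolation=cv2.INTER_CUBIC)
for i in range(305,345,5): cv2.putText(im,str(i),((i-305)*14,10),0,.35,(255,255,255),1); cv2.line(im,((i-305)*14,12),((i-305)*14,18),(255,255,255))
for i in range(215,265,5): cv2.putText(im,str(i),(0,(i-215)*14+4),0,.35,(255,255,255),1)
cv2.imwrite("pics/z13.png",im[:600])
b=cv2.imread("pics/side13.png"); hsv=cv2.cvtColor(b,cv2.COLOR_BGR2HSV)
g=b.astype(int); m=((g[:,:,2]>150)&(g[:,:,1]<60)&(g[:,:,0]<70)); m[:, :318]=0; m[:,335:]=0; m[:245]=0;m[270:]=0
y,x=np.nonzero(m); print("red blob",x.mean()+.5,y.mean()+.5,len(x),x.min(),x.max(),y.min(),y.max())
```

```text
0.92 bar end90 [323.9226 252.7286] idx98 [323.6204 255.2043] bar20 [326.4279 232.206 ]
0.926 bar end90 [324.1669 252.9409] idx98 [323.8662 255.4167] bar20 [326.6596 232.4172]
0.963 bar end90 [325.6279 254.2623] idx98 [325.3364 256.7384] bar20 [328.0449 233.7329]
0.92 bar end90 [324.3433 252.386 ] idx98 [324.0424 254.8576] bar20 [326.8374 231.8961]
0.926 bar end90 [324.5872 252.5984] idx98 [324.2879 255.0701] bar20 [327.0687 232.1074]
0.963 bar end90 [326.0458 253.9202] idx98 [325.7556 256.3923] bar20 [328.4519 233.4234]
red blob 324.26190476190476 256.64285714285717 21 318 327 254 258
```

View pics/z13.png

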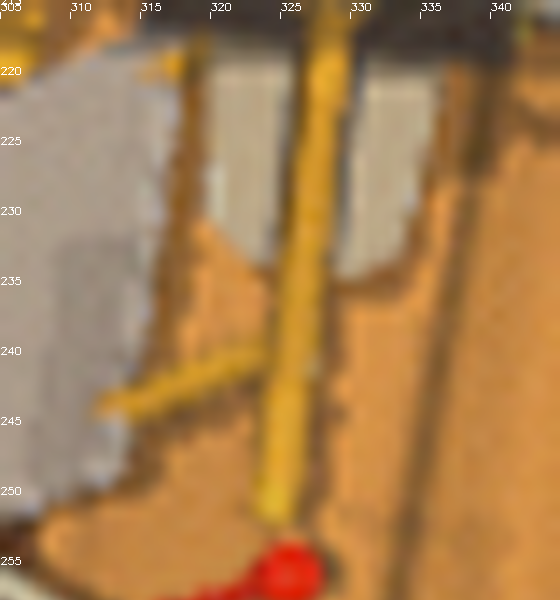

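Request:
send_rows([
  [[0,-0.0015,0.0017],0],
  [[0,-0.003,0.0034],0],
  [[0,-0.0038,0.0043],0],
  [[0,-0.0038,0.0043],0],
  [[0,-0.0038,0.0043],0],
])

```text
t: 19.42
tool_pos: [0.453, 0.0068, 0.1073]
orientation: [2.154, 2.286, 0.0]
force: [-0.4, 2.5, -0.8]
opening: 0.0093
```

Run:
```python
from h import *
delta([.5938,.0149,.163],3.43)
for n in M: cv2.imwrite(f"pics/{n}14.png",eyes.read_camera(n)[:,:,::-1])
im=cv2.imread("pics/side14.png")[215:265,305:345]
im=cv2.resize(im,None,fx=14,fy=14,interpolation=cv2.INTER_CUBIC)
def line(q,p,col):
    P=[proj("side",place(p,(-55-165*np.sin(q-.1),y,18+165*np.cos(q-.1))))[0]+.5 for y in (20,90,98)]
    for a in P: cv2.circle(im,(int((a[0]-305)*14),int((a[1]-215)*14)),3,col,-1)
line(.962,[.6313,.0158,0,.0599],(255,255,0)); line(.962,[.6322,.0172,0,.0603],(255,0,255))
for i in range(305,345,5): cv2.putText(im,str(i),((i-305)*14,10),0,.35,(255,255,255),1)
cv2.imwrite("pics/z14.png",im[:640])
```

```text
t 19.425 pos [0.453  0.0068 0.1073] zaxis [ 0.0001 -0.     -1.    ] heading 3.4 F [-0.3502  2.4657 -0.8022] open 0.0093
shift mm [ -0.2435 141.061  -55.6868] twist -0.03
```

View pics/z14.png

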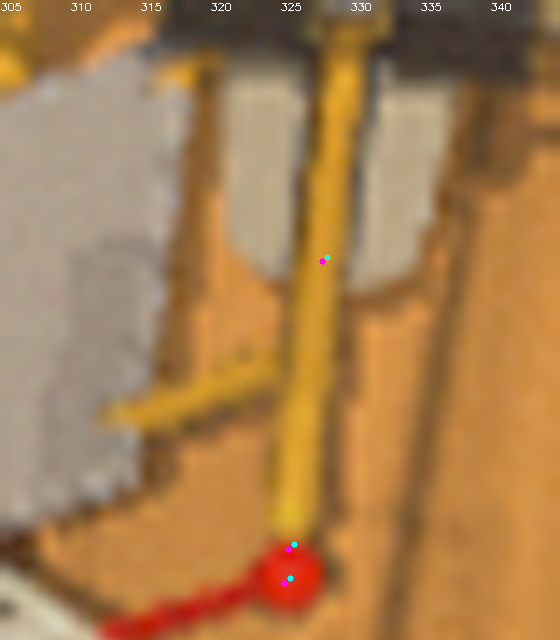

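Run:
```python
from h import *
im=np.mean([eyes.read_camera("side").astype(float) for _ in range(4)],0)
cv2.imwrite("pics/side15.png",im[:,:,::-1].astype(np.uint8))
# ball: redness-weighted
w=np.clip(im[:,:,0]-im[:,:,1]*1.0-110,0,None); sub=w[250:263,321:333]; y,x=np.mgrid[250:263,321:333]
print("ball",(x*sub).sum()/sub.sum(),(y*sub).sum()/sub.sum()); print(sub.astype(int))
# bar: yellow saturation minus blue
pts=[]
for r in range(236,250):
    row=im[r,320:333]; s=np.clip((row[:,1]-row[:,2]),0,None); s=np.clip(s-np.median(s)-20,0,None)
    pts.append((r,(s*np.arange(320,333)).sum()/s.sum()))
pts=np.array(pts); k=np.polyfit(pts[:,0],pts[:,1],1); print(pts[:,1],k, "at 255.5:",np.polyval(k,255.5))
s=monitor.read_state(); print(s["t"],s["tool_pos"],s["force"])
```

```text
ball 324.7948288245152 255.71821881733302
[[ 0  0  0  0  0  0  0  0  0  0  0  0]
 [ 0  0  0  0  0  0  0  0  0  0  0  0]
 [ 0  0  0  0  0  0  0  0  0  0  0  0]
 [ 0  0  0  0  0  0  0  0  0  0  0  0]
 [ 0  0  0 33 72 55  0  0  0  0  0  0]
 [ 0  0 24 73 59 69 52  0  0  0  0  0]
 [ 0 14 41 68 56 72 48  0  0  0  0  0]
 [42 26 20 61 70 67  8  0  0  0  0  0]
 [ 0  0  0  0  6  0  0  0  0  0  0  0]
 [ 0  0  0  0  0  0  0  0  0  0  0  0]
 [ 0  0  0  0  0  0  0  0  0  0  0  0]
 [ 0  0  0  0  0  0  0  0  0  0  0  0]
 [ 0  0  0  0  0  0  0  0  0  0  0  0]]
[327.     326.84   327.     326.6438 326.6957      nan 322.5333 326.194  325.9821 325.8696 325.7209 325.72   325.5793 325.4914] [nan nan] at 255.5: nan
19.725 [0.453  0.0067 0.1073] [-0.5386  2.5468 -1.2589]<stdin>:11: RuntimeWarning: invalid value encountered in scalar divide
```

Request:
send_rows([
  [[0,-0.0003,0.0003],0],
  [[0,-0.0006,0.0006],0],
  [[0,-0.0006,0.0006],0],
  [[0,-0.0006,0.0006],0],
  [[0,-0.0006,0.0006],0],
])

```text
t: 20.35
tool_pos: [0.4523, 0.0067, 0.1066]
orientation: [-2.155, -2.286, 0.0]
force: [1.2, 2.6, -2.5]
opening: 0.0095
```

Run:
```python
from h import *
delta([.5938,.0149,.163],3.43)
for n in M: cv2.imwrite(f"pics/{n}16.png",eyes.read_camera(n)[:,:,::-1])
b=cv2.imread("pics/side16.png")[140:300,240:390]
cv2.imwrite("pics/v16.png",cv2.resize(b,None,fx=3.7,fy=3.7,interpolation=cv2.INTER_CUBIC))
```

```text
t 20.35 pos [0.4523 0.0067 0.1066] zaxis [-0.0001 -0.     -1.    ] heading 3.4 F [ 1.2172  2.5576 -2.5076] open 0.0095
shift mm [ -0.2144 141.7517 -56.4588] twist -0.03
```

View pics/v16.png

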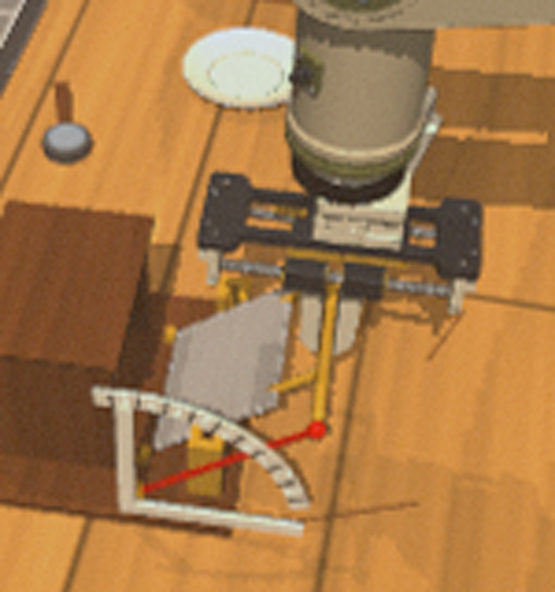

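View pics/top16.png

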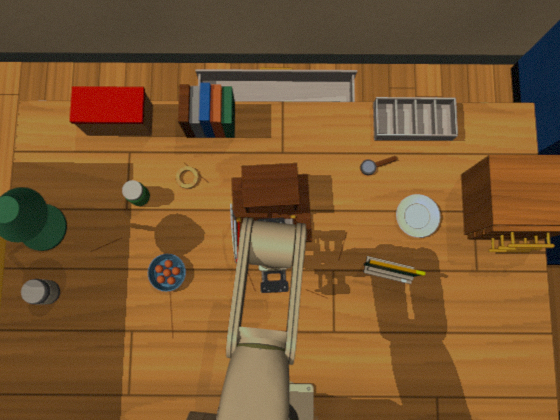

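The side view shows the bar's axis running into the red ball at about (325,256). The top view shows the slip standing in the rack near (394,269) and everything else where it was. Handing in.

```bash
python3 -c "
from plant import ticket
print(ticket.close_job())"
```

```text
the job is handed in; nothing more can be done
None
```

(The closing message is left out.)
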